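# Shut the contact grill and hold its hidden hinge bolt

## Task

The near hinge of this contact grill has worked loose. Lower the grill's lid fully shut without slamming it, then reach down into the gap behind the hinge ear on the robot's side, grip the hidden bolt head firmly and squarely across two opposite flats and hold it from turning, so that a fitter can tighten the nut on the outside. Finish while still holding the bolt head, with the lid shut, and leave the oil bottle, the cup and the spanner where they are.

Things in the scene. Friction and masses are not known exactly. Their poses are not given: they have to be found in the camera images.
- grill: Compact stainless contact grill, fixed on the counter, side-on to the robot. Origin: centre of its underside. x runs away from the robot along the hinge axis, y points to the grill's front (handle end), z up; yaw within 0.2 rad of the world's. Housing 290 mm in x, y -230 to +185 mm. At the rear is the hinge: axis at y -175, z 140 mm, above a flat deck at z 75 mm.
- near_ear_top (a point): Top of the near hinge ear (robot's side): an upright steel plate 6 mm thick in grill x, 52 mm wide in y, round top of radius 24 mm about the hinge axis, standing on the deck. Point: top edge, z 164 mm, mid-thickness; its inner face is 3 mm further in +x of the grill (x -114 mm). The lid's arm (6 mm) and the nut are on its outside. The far ear at +114 mm is alike; its bolt is tight: not the one.
- spring_housing_top (a point): Centre of the top of the spring housing, a steel box between the ears: 124 mm in grill x, 72 mm in y, top at z 125 mm. Between it and the near ear's inner face is the gap, 52 mm wide in grill x, open above, with the bolt head in it against the ear.
- bolt_head (a point): Centre of the loose bolt's hex steel head, in the gap: 24 mm across flats, 10 mm long along the bolt axis (grill x), on a brass collar 21 mm across that holds it 8 mm off the ear; centre 13 mm inward of the ear's inner face, 24 mm below the ear's top, 65 mm above the deck. Bare steel. Along grill y the gap is free 69 mm towards the shut lid, and open the other way.
- hinge_bolt (a joint): Turn of the loose bolt with its nut about grill x, rad, positive from grill y towards z. At 0 two of its flats are upright, facing grill +y and -y; flats repeat every 60 degrees. Starts between -0.3 and 0.3, stays where left, turns easily (0.02 N m). Jaws that close out of square catch on its corners and hardly turn it: lean them with the flats.
- lid (a joint): Lid angle about the hinge axis, rad: 0 fully shut (hard stop), grows as the handle end rises; starts 0.25 to 0.45. Spring balanced: it stays at any angle, and about 3 to 6 N down at the handle moves it. Shut, its flat top is at z 143 mm, grill y -106 to +181 mm, 256 mm wide in x.
- lid_handle (a point): Centre of the lid's black round handle bar, 26 mm thick, 180 mm long, parallel to grill x, at grill x 0. It lies 400 mm in front of the hinge axis, 44 mm beyond the lid's front edge, and with the lid shut 10 mm above the axis (z 150 mm); it swings about the hinge axis with the lid.
- oil_bottle: Bystander: amber squeeze bottle with white nozzle, 60 mm thick, 194 mm tall, loose, standing behind the grill's hinge end. Origin: centre of its underside.
- steel_cup: Bystander: steel cup with a handle, 84 mm wide, 95 mm tall, loose, standing by the grill's front corner on the robot's side. Origin: centre of its underside.
- spanner: Bystander: the fitter's dark steel spanner, 240 mm long, lying loose on the counter behind the grill's hinge end, along the grill's x. Origin: centre of its underside.

How it is judged:
On the way, in this order (a step that is already met when the one before it is completed fails the run):
1. the lid is fully shut (value of joint lid below 0.03 rad), for 0.2 s.
2. the fingers grip the bolt head squarely, bearing on the middles of two opposite flats, lid still shut (value of joint lid below 0.03 rad and ((contact force between the fingers and flat0 above 4 N and contact force between the fingers and flat3 above 4 N) or (contact force between the fingers and flat1 above 4 N and contact force between the fingers and flat4 above 4 N) or (contact force between the fingers and flat2 above 4 N and contact force between the fingers and flat5 above 4 N))), for 0.3 s.
At the end, for the whole second after the job is handed in: The lid is shut (below 0.03 rad); the fingers press with over 4 N on the middle 6 mm of each of two opposite flats of the near bolt's head (a firm grip within about 0.15 rad of square); the bolt is not turning (under 0.05 rad/s); the bystanders are within 30 mm of their places (all of step 2 and velocity of joint hinge_bolt between -0.05 and 0.05 rad/s and distance of each of oil_bottle, steel_cup, spanner from where it was at the start of the episode below 0.03 m); the arm keeps its last pose, push and grip.
It fails at once if the lid is slammed (faster than 1.5 rad/s) (velocity of joint lid below -1.5 rad/s).
It fails at once if a bystander is moved more than 30 mm (distance of any of oil_bottle, steel_cup, spanner from where it was at the start of the episode above 0.03 m).
It also fails if it takes over 43 s, if anything falls off the work surface, if the arm or the gripper's body presses on something with over 40 N, if the wrist force passes 120 N, or if a joint passes its speed limit or range.

## Robot

A 6-joint arm with a two-finger parallel gripper is mounted at the origin on the work surface. World frame = base frame: x ahead of the robot, y to its left, z up, the work surface at z = 0. Lengths are in m, angles in rad, forces in N, time in s.
With the tool pointing down it reaches from about 0.275 to 0.75 m from the base axis. Payload 10.2 kg.
Tool frame: the origin (TCP) lies at the very end of the fingers, on their centre line; the grasp point (between the pads) lies arm.tcp_to_grasp behind it (arm.tcp_to_grasp is the distance from the TCP to the grasp point, in m); z points along the fingers, y is the line along which they close (so a half turn about z gives the same grasp; the last joint's range is limited). The gripper opens to 85 mm and grips with 20 to 120 N. Pads are 22 mm wide; open, the fingers measure 114 mm over their backs; the gripper's body (76 mm by 85 mm) begins 54 mm behind the grasp point. The pads swing forward as they close: fully open they stand 13 mm farther back than shut.
Start: joints at [-1.369, 0.313, 1.498, -0, 1.331, -0.223], TCP at [0.216, -0.478, 0.231] pointing down, gripper open.
Joint ranges: [-2.94, 2.94], [-0.97, 2.17], [0.19, 2.56], [-1.23, 4.37], [0.02, 3.11], [-2.88, 2.88]. Speed limits (rad/s): [2.39, 2.39, 3.01, 3.14, 3.14, 3.14].

## Interface

Orientations are given as a unit quaternion [x, y, z, w].
In Python, from plant import arm, viewer, boxes_of, pinpoint gives the robot as it stands. Calls block until the motion is done:
- arm.goto(position, orientation): joint-space move of the TCP to a pose.
- arm.servo_line(position, rotation=None, feed=0.15, f_stop=None): straight line of the TCP; rotation=None keeps the orientation; feed is the mean speed in m/s. With f_stop (N) it stops when the force on the tool has changed by that much, and returns True; else False.
- arm.goto_joints(angles): joint-space move.
- arm.grip(opening, squeeze=None): opening from 0.0 (shut) to 1.0 (fully open); squeeze is the grip in N (None keeps the last); returns when the fingers have stopped.
- arm.pause(seconds).
- arm.ik(position, orientation): joint angles nearest the present ones, or None.
- viewer.grab_frame(name): name is "side" or "top"; returns (picture, depth): 480x640x3 uint8, blue, green, red; 480x640 float32, m along the optical axis (not along the pixel's ray), 0 where there is no reading.
- viewer.get_calibration(name): a dict with "fov_y" (degrees; the focal length in pixels is half the picture's height over the tangent of half this angle, whatever the lens; pixels are square), "cx", "cy" (the principal point, pixels), "rvec" (rotation vector, rad) and "tvec" (3), from world to camera coordinates, as OpenCV has them. Camera axes: x right, y down, z forward; pixel columns grow to the right and rows downward; lengths in m; the calibration is good to about 2 mm. A picture is of the moment at which its call begins. get_calibration takes no time and is no camera call.
A pose or a line that the arm cannot do raises arm.PlanningError and nothing moves.
- arm.job_done(): hands the job in; it is judged then, once.
Trained networks look in the newest picture that a camera, given by its name, has taken for a name from the list of things; names that differ only in an ending like _2 or _b are one class to them, and where a whole thing is asked for, a point or a joint stands for the part that bears it (a point fixed in the world has none). Each returns a list of dicts, best first, with "confidence" (0 to 1); they miss things now and then, are a little off and sometimes report something else, mostly with a low value. They report only what shows in the picture. A call takes as long as a camera call.
- boxes_of(camera, thing): "centre" ([x, y, z] in m, in the coordinates of the camera as it stood for that picture, good to about 4 mm: the middle of the surface that is visible of it).
- pinpoint(camera, thing): "centre" ([x, y, z] in m, in the coordinates of the camera as it stood for that picture, good to about 4 mm: a listed point, or the origin of a listed thing).
Readings, each from a call of its own:
- arm.current_time(): time.
- arm.current_joint_positions(): joint angles.
- arm.current_dq(): joint speeds.
- arm.current_joint_efforts(): joint torques, N m.
- arm.current_position(): TCP position.
- arm.current_eef_rot(): TCP orientation.
- arm.current_ft_force(): force on the tool from outside, world axes, zero at the start.
- arm.current_wrist_torque(): the same for the moment, N m.
- arm.current_finger_gap(): opening from 0.0 (shut) to 1.0 (fully open).
- arm.current_finger_force(): force on a finger pad.
Only numpy, scipy, OpenCV 4.12 (cv2) and the standard library are available. Lean on these libraries where they do the work, as an engineer would, in place of code of your own. Each camera call takes 0.05 s, during which the arm holds its last target. There are 200 camera calls.

## Working session

There is one attempt and no reset: what is moved stays moved. The work goes in short steps, each a Python script; the robot and the scene stay as the last script left them, time stands still between calls to the robot, and variables do not carry over. Pictures are saved under pics/ and viewed, at most 10 in all, crops included, and the job is handed in when it is done.

```bash
mkdir -p pics; cat > h.py <<'E'
import numpy as np, cv2
from scipy.spatial.transform import Rotation as R
from plant import arm, viewer, boxes_of, pinpoint
def cal(n):
    c=viewer.get_calibration(n); f=240/np.tan(np.radians(c["fov_y"])/2)
    return f,c["cx"],c["cy"],R.from_rotvec(np.ravel(c["rvec"])).as_matrix(),np.ravel(c["tvec"]),c
def toworld(n,p):
    f,cx,cy,M,t,_=cal(n); return M.T@(np.asarray(p)-t)
def topix(n,p):
    f,cx,cy,M,t,_=cal(n); q=M@np.asarray(p)+t; return np.array([f*q[0]/q[2]+cx,f*q[1]/q[2]+cy])
E
cat > a.py <<'E'
from h import *
np.set_printoptions(precision=4,suppress=True)
for n in("side","top"):
    im,d=viewer.grab_frame(n); cv2.imwrite(f"pics/{n}0.png",im); np.save(f"{n}0.npy",d)
    print(n,cal(n)[5], "cam",-cal(n)[3].T@cal(n)[4])
    for th in("grill","near_ear_top","spring_housing_top","bolt_head","lid_handle","oil_bottle","steel_cup","spanner"):
        for r in pinpoint(n,th)[:2]: print(th,round(r["confidence"],2),toworld(n,r["centre"]))
print(arm.current_eef_rot(),arm.tcp_to_grasp,arm.current_time())
E
python3 a.py
```

```text
side {'fov_y': 47.33858332335323, 'cx': 321.9217300626164, 'cy': 239.01534671684794, 'rvec': array([ 0.491 , -2.7618,  1.0921]), 'tvec': array([0.5054, 0.2389, 0.9555])} cam [0.3066 0.6239 0.8615]
grill 0.55 [0.5966 0.0061 0.0016]
near_ear_top 0.66 [ 0.4968 -0.1867  0.1643]
spring_housing_top 0.84 [ 0.6112 -0.1725  0.1246]
bolt_head 0.5 [ 0.513  -0.1825  0.141 ]
lid_handle 0.8 [0.569  0.1925 0.2972]
lid_handle 0.75 [ 0.6135 -0.1697  0.1248]
oil_bottle 0.58 [ 0.6788 -0.2972 -0.0006]
oil_bottle 0.33 [ 0.4616 -0.2961 -0.0046]
spanner 0.91 [ 0.459  -0.2942 -0.0043]
spanner 0.43 [0.5661 0.1949 0.2964]
top {'fov_y': 54.727157408828184, 'cx': 318.5428565256031, 'cy': 231.9508334668888, 'rvec': array([ 2.1875, -2.1685,  0.141 ]), 'tvec': array([-0.0301,  0.5392,  1.0366])} cam [ 0.4268 -0.0008  1.0882]
near_ear_top 0.58 [ 0.4984 -0.1847  0.1625]
spring_housing_top 0.93 [ 0.616  -0.1721  0.125 ]
bolt_head 0.67 [ 0.5144 -0.1826  0.139 ]
lid_handle 0.78 [0.5694 0.1929 0.302 ]
oil_bottle 0.91 [ 0.6743 -0.3027 -0.006 ]
steel_cup 0.86 [0.4383 0.2648 0.0008]
spanner 0.55 [ 0.4575 -0.2986 -0.0013]
[ 0.9775  0.2108 -0.     -0.    ] 0.0187 0.9
```

View pics/side0.png

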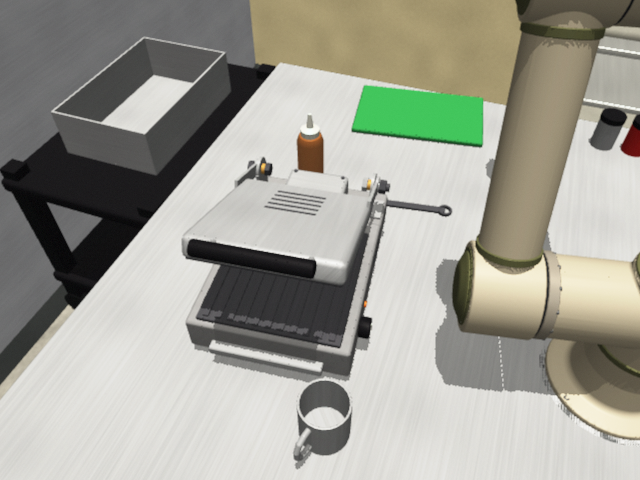

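View pics/top0.png

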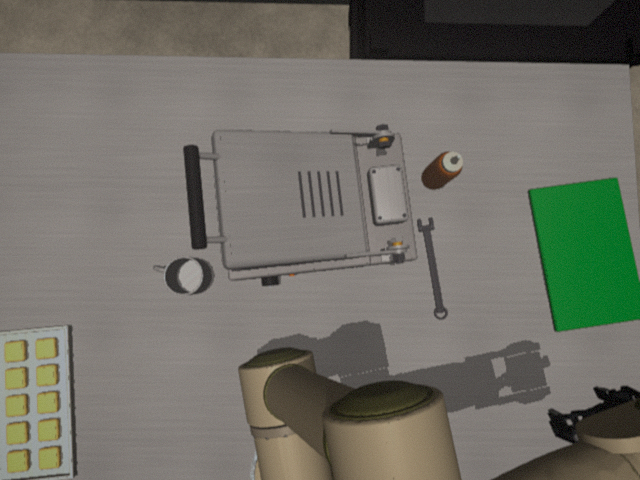

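The pictures show the lid open with its handle at side (250,258) and top (195,197). The near ear is at top (398,245), the bottle at (441,170), the spanner at (433,270) and the cup at (188,275). The network readings agree with this. Grill yaw is about 0.12 rad and the lid angle about 0.38 rad. Next I lower the lid.

```bash
cat >> h.py <<'E'
np.set_printoptions(precision=4,suppress=True)
YAW=0.118
HX=np.array([0.6135,-0.1723,0])  # hinge axis at grill x=0
gx=np.array([np.cos(YAW),np.sin(YAW),0]); gy=np.array([-np.sin(YAW),np.cos(YAW),0]); gz=np.array([0,0,1.])
def quat(lean=0,s=1):
    # closing axis along grill y turned by lean about grill x (y towards z)
    y=s*(np.cos(lean)*gy+np.sin(lean)*gz); z=-(np.cos(lean)*gz-np.sin(lean)*gy)
    return R.from_matrix(np.column_stack([np.cross(y,z),y,z])).as_quat()
def G(x,y,z): return HX+gx*x+gy*(y+0.175)+gz*z
E
cat > b.py <<'E'
from h import *
def top(a,dz): # contact on top of handle bar
    return G(0,-0.175+0.4*np.cos(a)-0.01*np.sin(a), 0.14+0.01*np.cos(a)+0.4*np.sin(a)+0.013+dz)
p=arm.current_position(); arm.servo_line([p[0],p[1],0.42],feed=0.25)
best=None
for s in(1,-1):
    q=arm.ik(top(.39,.06),quat(0,s)); print(s,q)
    if q is not None and (best is None or abs(q[5])<best[0]): best=(abs(q[5]),s)
s=best[1]; Q=quat(0,s)
arm.goto(top(.39,.06),Q); arm.grip(0.0,30)
print(arm.current_time(),arm.current_position(),arm.current_ft_force())
for a in (.39,.31,.23,.15,.08,.03):
    r=arm.servo_line(top(a,0.0),feed=0.06,f_stop=25); print(a,r,arm.current_ft_force())
    if r: break
if not r: print(arm.servo_line(top(0,-0.008),feed=0.02,f_stop=15))
print(arm.current_position(),arm.current_ft_force(),arm.current_time())
arm.pause(.2)
E
python3 b.py
```

```text
1 [ 0.1291  0.4535  0.9348 -0.      1.7533 -1.5597]
-1 [ 0.1291  0.4535  0.9348 -0.      1.7533  1.5819]
5.2583 [0.5704 0.1913 0.3743] [-0.6872  0.6196  0.7301]
0.39 False [ 0.2189  0.4021 -0.3566]
0.31 False [-0.2312 -0.6305  0.5277]
0.23 False [-0.1328  0.3563 -0.1991]
0.15 False [-0.0344 -0.4632 -0.7163]
0.08 False [-0.3983  0.2961 -0.5242]
0.03 False [0.6336 0.279  1.0699]
True
[0.5665 0.2252 0.1627] [-1.8734 -1.1755  5.6476] 10.2417
```

```bash
cat > c.py <<'E'
from h import *
p=arm.current_position(); arm.servo_line([p[0],p[1],0.27],feed=0.2)
for n in("side","top"):
    im,d=viewer.grab_frame(n); cv2.imwrite(f"pics/{n}1.png",im); np.save(f"{n}1.npy",d)
    for th in("near_ear_top","spring_housing_top","bolt_head","lid_handle"):
        for r in pinpoint(n,th)[:1]: print(n,th,round(r["confidence"],2),toworld(n,r["centre"]))
    b=G(-.101,-.175,.14); u,v=topix(n,b).round().astype(int); print(u,v)
    im=cv2.resize(im[v-24:v+24,u-32:u+32],(768,576),interpolation=cv2.INTER_CUBIC); cv2.imwrite(f"pics/{n}1c.png",im)
print(arm.current_time())
E
python3 c.py
```

```text
side lid_handle 0.74 [0.5626 0.2254 0.1489]
366 183
top near_ear_top 0.93 [ 0.4996 -0.1846  0.163 ]
top spring_housing_top 0.63 [ 0.612  -0.1715  0.127 ]
top bolt_head 0.66 [ 0.5113 -0.1808  0.139 ]
top lid_handle 0.78 [0.5669 0.2239 0.1526]
397 240
11.6333
```

View pics/top1c.png

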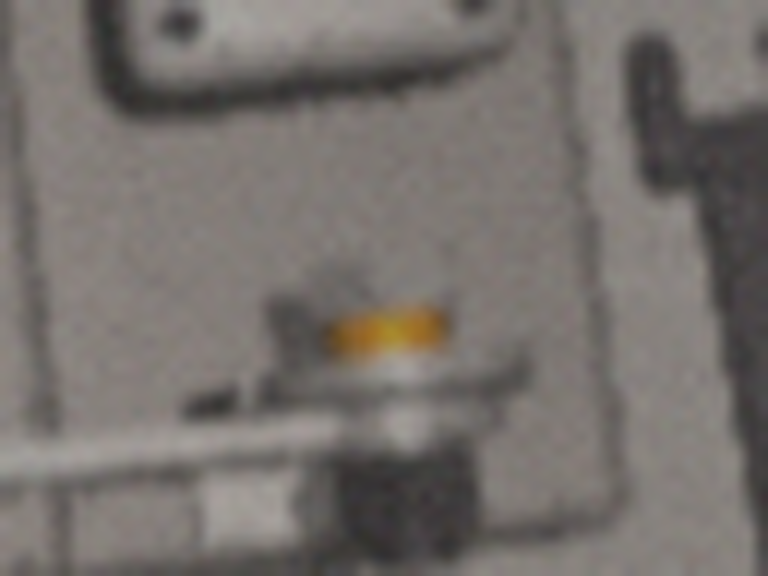

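View pics/side1.png

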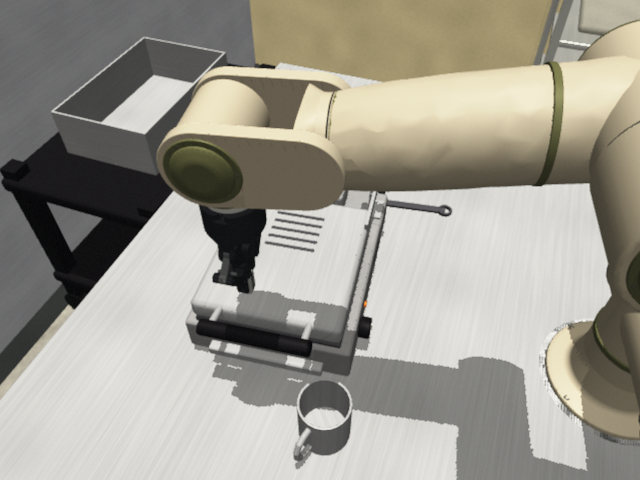

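Lid is shut: the handle now reads z≈0.15. In the crop the collar is at about (390,330), with a dark and a light facet of the head above it near (370,280). The upper corner sits towards +y of centre, so the bolt angle is negative, roughly -0.25. I'll check that by feel, using the jaw width at different leans.

```bash
cat >> h.py <<'E'
B=np.array([.5135,-.183,.140])
def tcp(lean,back=0,dx=.003,dy=0,deep=.002):
    z=-(np.cos(lean)*gz-np.sin(lean)*gy); y=np.cos(lean)*gy+np.sin(lean)*gz
    return B+gx*dx+y*dy+z*(arm.tcp_to_grasp+deep-back)
def probe(lean,s,dy=0,dx=.003,sq=20):
    arm.servo_line(tcp(lean,0,dx,dy),quat(lean,s),feed=.08,f_stop=15)
    f0=np.array(arm.current_ft_force());t0=np.array(arm.current_wrist_torque())
    arm.grip(0.0,sq); arm.pause(.15); g=arm.current_finger_gap()
    df=np.array(arm.current_ft_force())-f0; dt=np.array(arm.current_wrist_torque())-t0
    print("lean",lean,"gap mm",round(g*85,2),"ff",arm.current_finger_force(),"df grill",gx@df,gy@df,gz@df,"dt",gx@dt,gy@dt,"t",arm.current_time(),
      "poserr",(np.array(arm.current_position())-tcp(lean,0,dx,dy))*1000)
    return g*85
E
cat > d.py <<'E'
from h import *
L=-.22
p=arm.current_position(); arm.servo_line([p[0],p[1],0.33],feed=.25)
c={}
for s in(1,-1):
    q=arm.ik(tcp(L,.1),quat(L,s)); print(s,q)
    if q is not None: c[s]=abs(q[5])
s=min(c,key=c.get); print("s",s)
arm.goto(tcp(L,.1),quat(L,s)); arm.grip(.65,20)
print(arm.current_time(), arm.servo_line(tcp(L,.04),quat(L,s),feed=.15))
probe(L,s)
E
python3 d.py
```

```text
1 [-0.4392  0.3175  1.5451 -0.2026  1.1687 -2.0588]
-1 [-0.4392  0.3175  1.5451 -0.2026  1.1687  1.0828]
s -1
14.8 False
lean -0.22 gap mm 23.82 ff 21.21665457263589 df grill -0.9236360714166075 -1.6460121813053303 4.792158521745095 dt -0.37255108571983825 0.14029086853867564 t 16.5333 poserr [ 0.2357 -0.2716  0.5271]
```

```bash
cat > e.py <<'E'
from h import *
for L in(-.32,-.12):
    arm.grip(.6,20); probe(L,-1)
arm.grip(.6,20); probe(-.22,-1,sq=50)
E
python3 e.py
```

```text
lean -0.32 gap mm 23.63 ff 19.765239544358337 df grill -0.5479593797478085 -0.9990924041733215 0.5590601519686387 dt -0.38490877322891065 0.12387199984642376 t 17.6667 poserr [ 0.1234 -0.3868  0.2691]
lean -0.12 gap mm 23.85 ff 21.0418716003187 df grill -1.7052075742108013 -5.750383211633983 -1.520431443831986 dt -0.8907177330082465 0.12048808606430554 t 18.9083 poserr [-0.056  -0.4216 -0.0602]
lean -0.22 gap mm 22.93 ff 48.90957623720169 df grill -1.5815414537192498 -1.8086710558558357 2.1541340325614042 dt -0.3161073635179862 0.09791545469413372 t 20.0583 poserr [ 0.0939 -0.3773  0.2497]
```

```bash
cat > e.py <<'E'
from h import *
arm.grip(.6,20); probe(.08,-1)
arm.grip(.6,20); probe(-.02,-1)
arm.grip(.6,20); probe(-.22,-1,dx=.006)
E
python3 e.py
```

```text
lean 0.08 gap mm 24.62 ff 20.28658825904131 df grill -0.585929380385886 -5.071234629574048 -1.7308376568023982 dt -0.9122919070077873 0.03920803016712072 t 21.3917 poserr [ 0.0773 -0.3768  0.0222]
lean -0.02 gap mm 24.14 ff 19.54108820093097 df grill -0.6973672239498011 -1.8607141948086061 2.0968383581118575 dt -0.31262093850429323 0.04995780345979714 t 22.5167 poserr [ 0.0522 -0.3493  0.0866]
lean -0.22 gap mm 23.39 ff 22.100121527910233 df grill -0.8181009384985761 -1.903975115446467 0.28781561165791947 dt -0.3029160096950133 0.10116550352941286 t 23.7417 poserr [-0.0177 -0.4183  0.0708]
```

The jaw width changes little with lean, lowest around -0.22 to -0.32. I'll step away briefly and average some top views to check the head's angle directly.

```bash
cat > f.py <<'E'
from h import *
L=-.22
arm.grip(.65,20); arm.servo_line(tcp(L,.09),quat(L,-1),feed=.25)
arm.goto([.5665,.15,.27],quat(0,-1))
for n,k in(("top",16),("side",1)):
    m=np.mean([viewer.grab_frame(n)[0].astype(float) for _ in range(k)],0); np.save(f"m_{n}.npy",m)
    u,v=topix(n,B).round().astype(int)
    c=cv2.resize(m[v-18:v+18,u-24:u+24],(768,576),interpolation=cv2.INTER_CUBIC)
    c=np.clip((c-c.min())*255/(c.max()-c.min()),0,255).astype(np.uint8); cv2.imwrite(f"pics/{n}2c.png",c)
    print(n,topix(n,B),u,v)
    for lean in(-.3,0): # upper corner at head middle
        e=B+13.86e-3*(np.cos(lean)*gz-np.sin(lean)*gy)
        print(lean,[((topix(n,e+gx*d)-[u-24,v-18]+.5)*16).round() for d in(-.005,.005)])
print(arm.current_time())
E
python3 f.py
```

```text
top [396.189  239.5608] 396 240
-0.3 [array([388., 322.]), array([378., 244.])]
0 [array([421., 318.]), array([411., 240.])]
side [365.1956 183.4755] 365 183
-0.3 [array([435., 250.]), array([355., 237.])]
0 [array([441., 225.]), array([362., 213.])]
26.7417
```

View pics/top2c.png

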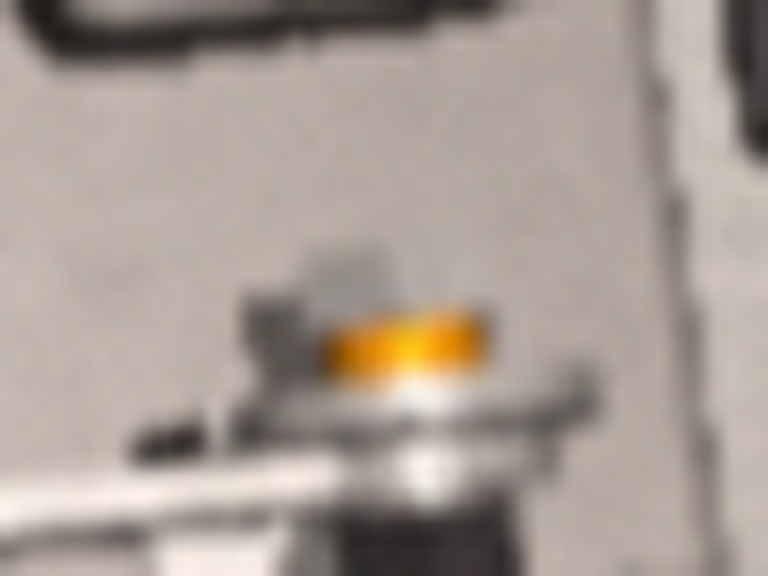

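View pics/side2c.png

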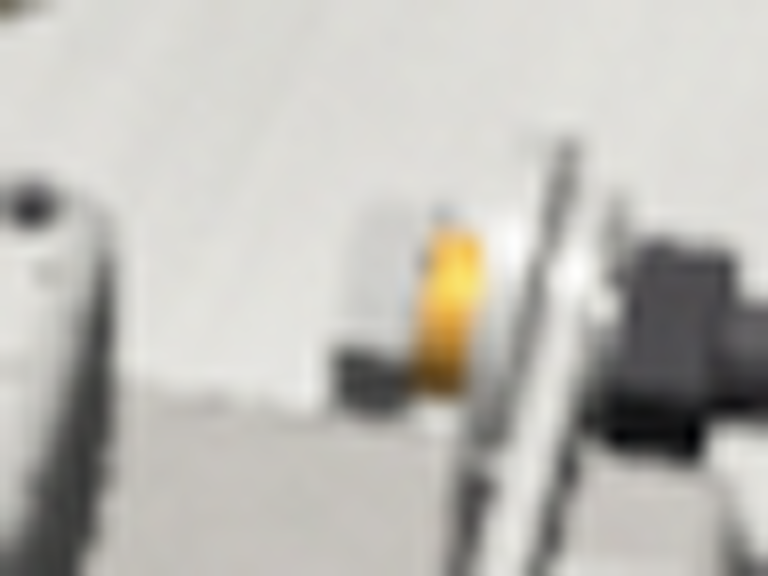

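The averaged top crop shows the facet boundary at about (388,280), between the prediction for -0.3 (383) and for 0 (416). The side crop shows a light-to-dark edge at about row 348 and the head's bottom at about row 412. I'll compute which angle the side crop implies, then grip.

```bash
cat > g.py <<'E'
from h import *
for n,(u,v) in(("side",(365,183)),("top",(396,240))):
  for phi in(-.4,-.3,-.2,-.1,0,.1):
    print(n,phi,[((topix(n,B+13.86e-3*(np.cos(a)*gy+np.sin(a)*gz))-[u-24,v-18]+.5)*16).round() for a in np.radians([-30,30,90,150])+phi])
  print([((topix(n,B-.009*gx+s*10.5e-3*gy)-[u-24,v-18]+.5)*16).round() for s in(1,-1)])
E
python3 g.py
```

```text
side -0.4 [array([378., 414.]), array([376., 365.]), array([393., 253.]), array([412., 193.])]
side -0.3 [array([377., 414.]), array([377., 355.]), array([395., 244.]), array([413., 193.])]
side -0.2 [array([376., 413.]), array([378., 345.]), array([397., 234.]), array([414., 194.])]
side -0.1 [array([375., 411.]), array([379., 334.]), array([399., 226.]), array([415., 197.])]
side 0 [array([375., 408.]), array([381., 324.]), array([401., 219.]), array([415., 200.])]
side 0.1 [array([374., 404.]), array([382., 312.]), array([403., 212.]), array([416., 204.])]
[array([451., 369.]), array([481., 261.])]
top -0.4 [array([316., 303.]), array([292., 299.]), array([372., 285.]), array([476., 274.])]
top -0.3 [array([309., 304.]), array([296., 298.]), array([383., 283.]), array([483., 274.])]
top -0.2 [array([303., 304.]), array([300., 297.]), array([394., 282.]), array([489., 274.])]
top -0.1 [array([298., 304.]), array([306., 296.]), array([405., 280.]), array([494., 274.])]
top 0 [array([293., 304.]), array([313., 294.]), array([416., 279.]), array([498., 274.])]
top 0.1 [array([290., 303.]), array([320., 293.]), array([426., 278.]), array([501., 274.])]
[array([323., 367.]), array([484., 349.])]
```

Both views give about -0.24 rad. I'll grip at that lean.

```bash
cat > k.py <<'E'
from h import *
L=-.235
arm.goto(tcp(L,.09),quat(L,-1)); arm.grip(.6,20)
probe(L,-1,dx=.004,sq=60)
arm.pause(.3)
im,_=viewer.grab_frame("side"); cv2.imwrite("pics/side3.png",im)
r=pinpoint("side","lid_handle"); print([(x["confidence"],toworld("side",x["centre"])) for x in r[:1]])
print(arm.current_finger_force(),arm.current_ft_force(),arm.current_time())
E
python3 k.py
```

```text
lean -0.235 gap mm 22.36 ff 58.64903554902412 df grill -2.1489968121474776 -1.2893486480848049 6.139881245186177 dt -0.3662423921245391 0.3355813243376234 t 29.9833 poserr [ 0.1979 -0.3242  0.6223]
[(0.81, array([0.5674, 0.2269, 0.1508]))]
58.64928406372201 [-1.5743 -0.6215  5.71  ] 30.3833
```

View pics/side3.png

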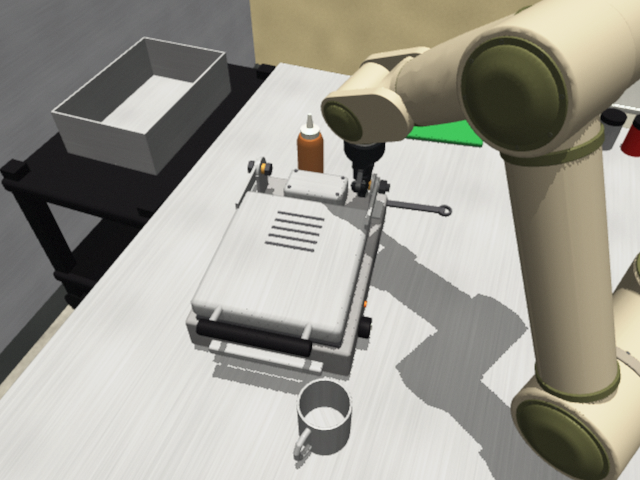

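The gripper is on the bolt head at (365,185). The lid is shut, and the bottle, cup and spanner are where they were. Handing in.

```bash
python3 -c "
from plant import arm
print(arm.job_done(),arm.current_time(),arm.current_finger_force())"
```

```text
the job is handed in; nothing more can be done
the job is handed in; nothing more can be done
```

I handed the job in at about 30 s with the lid shut, the bolt head gripped at about 59 N with the jaws leaned -0.235 rad to match its flats, and the bottle, cup and spanner still in place; the judge's result was not reported.

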